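# Put the pastry cutters back in their tray

### The arm

A 6-joint arm with a two-finger parallel gripper is mounted at the origin on a cart in front of the work surface, level with it; the furniture and walls round the work are solid. World frame = base frame: x ahead of the robot, y to its left, z up, the work surface at z = 0. Lengths are in m, angles in rad, forces in N, time in s.
With the tool pointing down it reaches from about 0.325 to 0.9 m from the base axis. Payload 6.1 kg.
Tool frame: the origin (TCP) lies midway between the tips of the shut fingers; the grasp point (between the pads) lies 19 mm behind it; z points along the fingers, y is the line along which they close (so a half turn about z gives the same grasp; the last joint's range is limited). The gripper opens to 85 mm and grips with 20 to 120 N. Pads are 22 mm wide; open, the fingers measure 114 mm over their backs; the gripper's body (76 mm by 85 mm) begins 54 mm behind the grasp point. The pads swing forward as they close: fully open they stand 13 mm farther back than shut.
Start: joints at [-1.32, 0.22, 1.526, -0, 1.395, -0.126], TCP at [0.23, -0.581, 0.205] pointing down, gripper open.
Joint ranges: [-2.98, 2.98], [-0.91, 2.08], [0.09, 2.57], [-1.24, 4.39], [0.2, 2.65], [-2.68, 2.68]. Speed limits (rad/s): [2.57, 2.57, 3.01, 3.14, 3.14, 3.14].

### API

Orientations are given as [roll, pitch, yaw] about the fixed x, y, z axes, in that order (R = Rz(yaw) Ry(pitch) Rx(roll)).
In Python, from plant import movep, move_l, set_joints, gripper_to, hold, inverse_kinematics, observe, get_image, get_calibration, Unreachable, job_done gives the robot as it stands. Calls block until the motion is done:
- movep(position, orientation): joint-space move of the TCP to a pose.
- move_l(position, feed=0.15, rotation=None, max_force=None): straight line of the TCP; rotation=None keeps the orientation; feed is the mean speed in m/s. With max_force (N) it stops when the force on the tool has changed by that much, and returns True; else False.
- set_joints(angles): joint-space move.
- gripper_to(opening, f_grip=None): finger opening in m; f_grip is the grip in N (None keeps the last); returns when the fingers have stopped.
- hold(seconds).
- inverse_kinematics(position, orientation): joint angles nearest the present ones, or None.
- observe(): the state.
- get_image(name): name is "scene" or "top" or "wrist"; returns (picture, depth): 420x560x3 uint8, red, green, blue; 420x560 float32, m along the optical axis (not along the pixel's ray), 0 where there is no reading.
- get_calibration(name): a dict with "intrinsics" (3x3 intrinsics, pixels), "world_from_camera" (4x4, takes a point from camera to world coordinates). Camera axes: x right, y down, z forward; pixel columns grow to the right and rows downward; lengths in m; the calibration is good to about 2 mm. A picture is of the moment at which its call begins: read the wrist's pose just before it. get_calibration takes no time and is no camera call; for the wrist camera it gives the pose at the moment of the call.
A pose or a line that the arm cannot do raises Unreachable and nothing moves.
- job_done(): hands the job in; it is judged then, once.
The state is a dict: "time_s": time; "q": joint angles; "joint_velocities": joint speeds; "joint_torque": joint torques, N m; "eef_pos": TCP position; "tcp_rot": TCP orientation; "ft_force": force on the tool from outside, world axes, zero at the start; "torque": the same for the moment, N m; "opening": finger opening in m; "grasp_force": force on a finger pad.
Only numpy, scipy, OpenCV 4.12 (cv2) and the standard library are available. Lean on these libraries where they do the work, as an engineer would, in place of code of your own. Each camera call takes 0.05 s, during which the arm holds its last target. There are 200 camera calls.

### The job

Put the four steel cutters (large round, small round, square and rectangular) back in the tray, each upright and lying flat on the floor of the recess that has its own outline and size, and let go of them. Leave the six-sided cutter and the roll of tape, which do not belong in the tray, standing where they are.

Things in the scene. Friction and masses are not known exactly. Their poses are not given: they have to be found in the camera images.
- round_cutter_large: larger plain steel round cutter ring, outer diameter 67 mm, 28 mm tall, rolled top edge, about 30-50 g. Open through from top to bottom, stands upright. Origin: centre of its underside; z up.
- round_cutter_small: smaller plain steel round cutter ring, outer diameter 53 mm, 26 mm tall, rolled top edge, about 30 g. Open through from top to bottom, stands upright. Origin: centre of its underside; z up.
- square_cutter: steel square cutter, thin walls, 46x46 mm outside, 28 mm tall, about 35 g, sides parallel to its x and y. Open through from top to bottom, stands upright. Origin: centre of its underside; z up.
- rectangle_cutter: steel rectangular cutter, thin walls, 62 mm along its x by 34 mm along its y outside, 28 mm tall, about 35 g. Open through from top to bottom, stands upright. Origin: centre of its underside; z up.
- hexagon_cutter: look-alike: steel six-sided cutter, 62 mm over corners, 54 mm over flats, 28 mm tall, loose; it has no recess in the tray and stays where it stands. Origin: centre of its underside.
- tape_roll: look-alike: loose roll of tan masking tape, a flat ring of 96 mm outer diameter, 25 mm tall; stays where it lies. Origin: centre of its underside.
- insert_large_round: insert with the large round recess, 84 mm diameter: grey plastic block 99x99x14 mm, fixed in a steel tray among four such blocks, two by two, centres 100 mm apart, all at one yaw; which is where varies. Block top is 17 mm above the table, level with the tray rim; central recess 9 mm deep, its floor 8 mm above the table. Origin: centre of the block's underside, 5 mm below the recess floor; z up.
- insert_small_round: insert with the small round recess, 68 mm diameter: grey plastic block 99x99x14 mm, fixed in a steel tray among four such blocks, two by two, centres 100 mm apart, all at one yaw; which is where varies. Block top is 17 mm above the table, level with the tray rim; central recess 9 mm deep, its floor 8 mm above the table. Origin: centre of the block's underside, 5 mm below the recess floor; z up.
- insert_square: insert with the square recess, 62x62 mm, sides parallel to its x and y: grey plastic block 99x99x14 mm, fixed in a steel tray among four such blocks, two by two, centres 100 mm apart, all at one yaw; which is where varies. Block top is 17 mm above the table, level with the tray rim; central recess 9 mm deep, its floor 8 mm above the table. Origin: centre of the block's underside, 5 mm below the recess floor; z up.
- insert_rectangle: insert with the rectangular recess, 78 mm along its x by 50 mm along its y: grey plastic block 99x99x14 mm, fixed in a steel tray among four such blocks, two by two, centres 100 mm apart, all at one yaw; which is where varies. Block top is 17 mm above the table, level with the tray rim; central recess 9 mm deep, its floor 8 mm above the table. Origin: centre of the block's underside, 5 mm below the recess floor; z up.
Not all that is in view belongs to the job. Leave any orange look-alike of the insert_square alone.

How it is judged:
By the outcome, as a careful person would: the job done as asked, in the order asked, and still so for the second after the job is handed in, with the robot touching nothing.
It also fails if it takes over 96 s, if anything falls off the work surface, if the arm or the gripper's body presses on something with over 40 N, if the wrist force passes 120 N, or if a joint passes its speed limit or range.

## Working session

There is one attempt and no reset: what is moved stays moved. The work goes in short steps, each a Python script; the robot and the scene stay as the last script left them, time stands still between calls to the robot, and variables do not carry over. Pictures are saved under pics/ and viewed, at most 14 in all, crops included, and the job is handed in when it is done.

```bash
ls; mkdir -p pics; python3 - <<'E'
from plant import *
import cv2,numpy as np
for n in("top","scene"):
    im,d=get_image(n); cv2.imwrite(f"pics/{n}0.png",im[:,:,::-1]); np.save(f"pics/{n}0.npy",d)
    c=get_calibration(n); print(n,np.round(c["intrinsics"],1).tolist(),np.round(c["world_from_camera"],3).tolist())
print(observe()["time_s"],observe()["tcp_rot"])
E
```

```text
pics
top [[468.4, 0.0, 278.3], [0.0, 468.4, 206.1], [0.0, 0.0, 1.0]] [[0.045, -0.978, 0.202, 0.342], [-0.999, -0.045, 0.005, -0.034], [0.004, -0.202, -0.979, 1.225], [0.0, 0.0, 0.0, 1.0]]
scene [[502.0, 0.0, 273.6], [0.0, 502.0, 210.6], [0.0, 0.0, 1.0]] [[-0.825, -0.38, 0.419, 0.043], [-0.565, 0.571, -0.595, 0.772], [-0.013, -0.727, -0.686, 0.979], [0.0, 0.0, 0.0, 1.0]]
0.1 [-3.13987271e+00 -1.89922428e-04  3.76796120e-01]
```

View pics/top0.png

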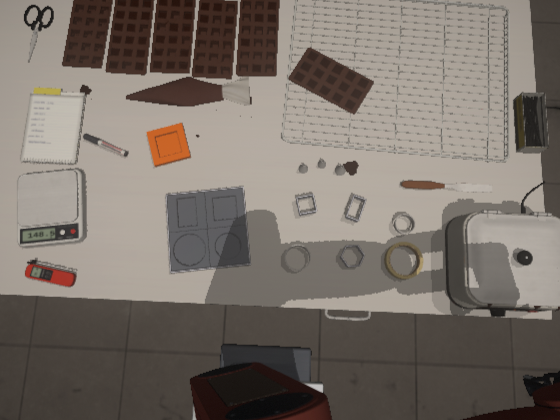

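The tray is at about (208,229). The square cutter is at (305,204), rectangle (355,208), small round (403,223), large round (295,257), hexagon (350,257) and tape (404,261). Next I'll make an enlarged orthophoto to get world coordinates.

```bash
cat > h.py <<'E'
from plant import *
import cv2,numpy as np
def ortho(im,cal,x0,x1,y0,y1,z,s):
    """Top view of plane z; row 0 = x1 (far), col 0 = y1 (left); s px per m"""
    K=cal["intrinsics"];T=np.linalg.inv(cal["world_from_camera"])
    H,W=int((x1-x0)*s),int((y1-y0)*s)
    X,Y=np.meshgrid(x1-np.arange(H)/s,y1-np.arange(W)/s,indexing='ij')
    P=np.stack([X,Y,np.full_like(X,z),np.ones_like(X)],-1)@T.T
    p=P[...,:3]@np.array(K).T
    return cv2.remap(im,(p[...,0]/p[...,2]).astype(np.float32),(p[...,1]/p[...,2]).astype(np.float32),cv2.INTER_CUBIC)
def grid(o,x1,y1,s,step=.05):
    h,w=o.shape[:2]
    for k in np.arange(-1,1,step):
        r=int((x1-k)*s);c=int((y1-k)*s)
        if 0<=r<h: cv2.line(o,(0,r),(w,r),(0,255,0),1);cv2.putText(o,f"{k:.2f}",(0,r-2),0,.35,(255,0,0),1)
        if 0<=c<w: cv2.line(o,(c,0),(c,h),(0,255,0),1);cv2.putText(o,f"{k:.2f}",(c+1,10),0,.35,(255,0,0),1)
    return o
E
python3 - <<'E'
from h import *
im=cv2.imread("pics/top0.png")
b=(.38,.68,-.42,.3)
o=ortho(im,get_calibration("top"),*b,.022,1100)
o=cv2.convertScaleAbs(o,alpha=1.7)
cv2.imwrite("pics/o1.png",grid(o,b[1],b[3],1100))
E
```

```text
(no output)
```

View pics/o1.png

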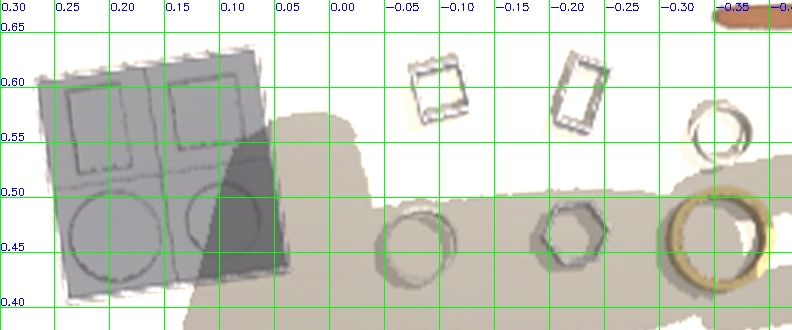

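The orthophoto confirms the layout. The tray has the rectangle recess upper left, square upper right, large round lower left and small round lower right. The tray centre is about (0.52, 0.15), with a yaw of about 0.13. Next is a close wrist view.

```bash
python3 - <<'E'
from h import *
pi=np.pi
movep([.48,-.2,.34],[pi,0,0])
print(observe()["time_s"],observe()["q"])
for i,p in enumerate([None,[.48,.13,.34]]):
    if p: movep(p,[pi,0,0])
    hold(.3)
    c=get_calibration("wrist"); im,d=get_image("wrist")
    cv2.imwrite(f"pics/w{i}.png",im[:,:,::-1]); np.savez(f"pics/w{i}.npz",d=d,K=c["intrinsics"],T=c["world_from_camera"])
    print(np.round(c["intrinsics"],1).tolist(),np.round(c["world_from_camera"],3).tolist())
print(observe()["time_s"],observe()["q"],observe()["eef_pos"])
a=cv2.imread("pics/w0.png");b=cv2.imread("pics/w1.png")
cv2.imwrite("pics/w01.png",cv2.resize(np.hstack([a,b]),(800,300)))
E
```

```text
1.8333 [-5.47654638e-01 -8.64243822e-02  1.60059232e+00 -3.04842805e-04
  1.62806265e+00  1.02380218e+00]
[[325.5, 0.0, 275.6], [0.0, 325.5, 208.5], [0.0, 0.0, 1.0]] [[-0.001, -0.966, -0.259, 0.544], [-1.0, 0.001, 0.001, -0.2], [-0.001, 0.259, -0.966, 0.507], [0.0, 0.0, 0.0, 1.0]]
[[325.5, 0.0, 275.6], [0.0, 325.5, 208.5], [0.0, 0.0, 1.0]] [[-0.002, -0.966, -0.259, 0.545], [-1.0, 0.001, 0.001, 0.129], [-0.001, 0.259, -0.966, 0.508], [0.0, 0.0, 0.0, 1.0]]
3.7833 [ 1.04482519e-01 -1.43334591e-01  1.65189100e+00 -4.70334523e-05
  1.63316625e+00  1.67646772e+00] [0.48018368 0.12936814 0.33994737]
```

View pics/w01.png

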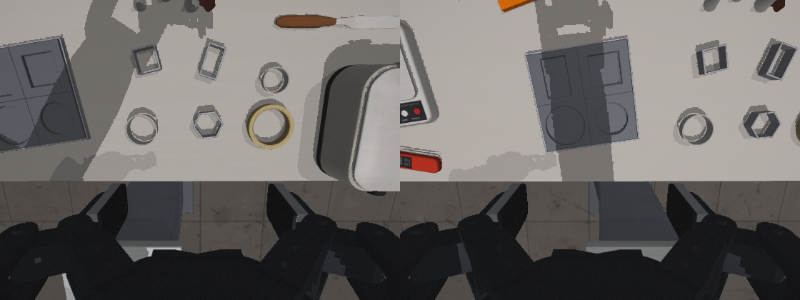

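The left view shows all six loose things, with the cutters at roughly (145,60), (210,60), (272,78), (142,126) and (207,122). The right view shows the whole tray. I'll fit them using depth.

```bash
cat >> h.py <<'E'
def cloud(d,K,T):
    v,u=np.indices(d.shape); n=d>0
    p=np.stack([(u-K[0,2])/K[0,0]*d,(v-K[1,2])/K[1,1]*d,d,np.ones_like(d)],-1)
    return (p@np.array(T).T)[...,:3],n
def fit(P,c,r,z0,z1):
    m=(np.hypot(P[...,0]-c[0],P[...,1]-c[1])<r)&(P[...,2]>z0)&(P[...,2]<z1)
    q=(P[m][:,:2]*1000).astype(np.float32)
    return q,np.median(P[m][:,2])
E
python3 - <<'E'
from h import *
np.set_printoptions(precision=1,suppress=True)
f=[np.load(f"pics/w{i}.npz") for i in (0,1)]
C=[cloud(g["d"],g["K"],g["T"]) for g in f]
for n,c in dict(sq=(.6,-.09),rect=(.595,-.22),small=(.56,-.345),large=(.455,-.07),hex=(.467,-.21)).items():
  for i in (0,1):
    P,ok=C[i]
    try:
        q,z=fit(np.where(ok[...,None],P,9),c,.052,.017,.04)
        print(n,i,len(q),"z",round(float(z)*1000,1),"circ",np.round(cv2.minEnclosingCircle(q),1) if 0 else cv2.minEnclosingCircle(q),"rect",cv2.minAreaRect(q))
    except Exception as e: print(n,i,"none")
P,ok=C[1]; Q=np.where(ok[...,None],P,9)
q,z=fit(Q,(.52,.15),.16,.013,.022); print("tray",len(q),z,cv2.minAreaRect(q))
s=1000;b=(.38,.66,-.0,.3)
g=f[1]
o=cv2.convertScaleAbs(ortho(cv2.imread("pics/w1.png"),dict(intrinsics=g["K"],world_from_camera=g["T"]),*b,.017,2000),alpha=1.5)
zz=ortho(Q[...,2].astype(np.float32),dict(intrinsics=g["K"],world_from_camera=g["T"]),*b,.017,2000)
cv2.imwrite("pics/tray.png",grid(o,b[1],b[3],2000))
m=((zz>.004)&(zz<.012)).astype(np.uint8); 
m=cv2.morphologyEx(m,cv2.MORPH_OPEN,np.ones((9,9)))
for k in cv2.findContours(m,0,1)[0]:
    if cv2.contourArea(k)>4000:
        w=np.stack([b[1]*1000-k[:,0,1]/2,b[3]*1000-k[:,0,0]/2],-1).astype(np.float32)
        print(cv2.contourArea(k)/4,cv2.minAreaRect(w),cv2.minEnclosingCircle(w))
E
```

```text
sq 0 419 z 26.4 circ ((596.2799682617188, -100.03575897216797), 32.77288818359375) rect ((596.1949462890625, -100.11920166015625), (47.81464767456055, 48.080902099609375), 13.386991500854492)
sq 1 509 z 25.6 circ ((596.37890625, -99.70883178710938), 32.681095123291016) rect ((596.2471923828125, -99.59265899658203), (47.94458770751953, 48.52436447143555), 13.5526704788208)
rect 0 386 z 26.4 circ ((591.93505859375, -229.43829345703125), 35.37961959838867) rect ((592.52490234375, -229.96292114257812), (36.137542724609375, 63.54298400878906), 71.87258911132812)
rect 1 745 z 24.7 circ ((591.9013671875, -229.31141662597656), 35.45451354980469) rect ((592.2698364257812, -229.80523681640625), (38.3250846862793, 64.03939056396484), 72.42831420898438)
small 0 316 z 23.8 circ ((545.862548828125, -355.9085693359375), 37.38249206542969) rect ((549.8178100585938, -352.9337463378906), (52.42374801635742, 70.21505737304688), 54.42926788330078)
small 1 0 z nan circ ((0.0, 0.0), 0.0) rect ((0.0, 0.0), (0.0, 0.0), 0.0)
large 0 357 z 25.9 circ ((456.5963439941406, -82.16858673095703), 33.64388656616211)
[... 577 characters left out ...]
467.45062255859375, -221.96131896972656), (61.03113555908203, 55.50138854980469), 35.49266815185547)
tray 11074 0.015689327046551044 ((521.3917846679688, 155.83026123046875), (207.0630340576172, 207.40664672851562), 8.55182933807373)
5091.875 ((464.75, 197.0), (82.0, 81.5), 90.0) ((465.4096374511719, 197.05845642089844), 41.807518005371094)
3421.25 ((480.0, 99.5), (67.0, 66.0), 90.0) ((480.0596618652344, 99.36389923095703), 33.866207122802734)
3613.875 ((563.0905151367188, 211.8207244873047), (77.92887878417969, 49.85220718383789), 8.637131690979004) ((563.53369140625, 212.0888214111328), 44.986572265625)
3679.5 ((577.8030395507812, 114.08377075195312), (62.11195373535156, 62.1980094909668), 8.246320724487305) ((577.75, 113.75), 42.850128173828125)
  return _methods._mean(a, axis=axis, dtype=dtype,
  ret = ret.dtype.type(ret / rcount)
```

View pics/tray.png

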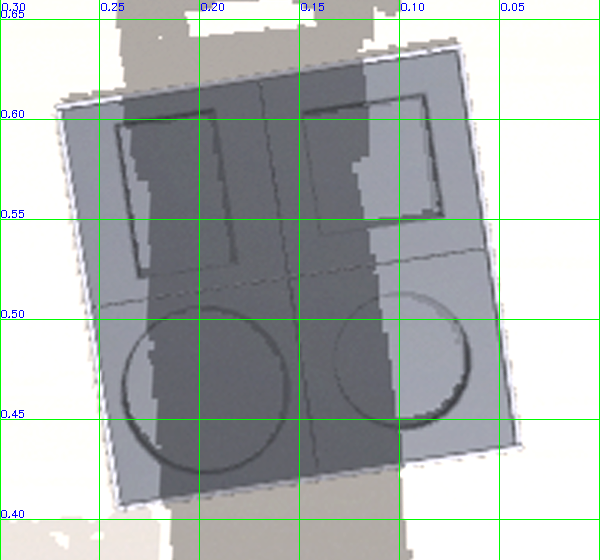

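All fits match the given sizes: tray yaw is 8.5°, and the recess centres are good to about 1 mm. I'll start with the large ring and refit the small one in the same script.

```bash
cat >> h.py <<'E'
pi=np.pi
def pick_place(src,yaw,dst,yaw2,w):
    off=.5*(.013*w/.085+.013*(w/.085)**2); zg=.011-off
    st=lambda t:(lambda o:print(t,round(o["time_s"],1),"z",np.round(o["eef_pos"][2],4),"op",round(o["opening"],4),"g",np.round(o["grasp_force"],1),"F",np.round(o["ft_force"],1)))(observe())
    gripper_to(.085)
    movep([*src,.10],[pi,0,yaw])
    print("hit" if move_l([*src,zg],.12,max_force=12) else "clear"); st("down")
    gripper_to(w-.004,f_grip=25); st("grip")
    move_l([*src,.12],.15); st("lift")
    if abs(observe()["opening"]-w)>.004: print("SIZE?"); return False
    movep([*dst,.12],[pi,0,yaw2])
    move_l([*dst,zg+.025],.2)
    print("hit" if move_l([*dst,zg+.0095],.04,max_force=8) else "clear"); st("place")
    gripper_to(min(.085,w+.018)); hold(.2)
    move_l([*dst,.10],.2); st("done")
    return True
E
python3 - <<'E'
from h import *
f=np.load("pics/w0.npz");P,ok=cloud(f["d"],f["K"],f["T"])
q,z=fit(np.where(ok[...,None],P,9),(.557,-.352),.036,.017,.04)
print(z,cv2.minEnclosingCircle(q),cv2.minAreaRect(q))
pick_place((.4565,-.082),0,(.465,.197),.148,.067)
movep([.43,.05,.34],[pi,0,0]); im,d=get_image("wrist"); cv2.imwrite("pics/a1.png",im[:260,:,::-1])
print(observe()["time_s"])
E
```

```text
0.02380674885721601 ((556.8319091796875, -357.9041748046875), 26.75826072692871) ((556.6965942382812, -357.8211669921875), (52.00832748413086, 52.99241638183594), 0.24333234131336212)
clear
down 6.2 z 0.0026 op 0.0852 g 0.0 F [0.5 0.  0.3]
grip 6.5 z 0.0023 op 0.0632 g 0.0 F [-0.2  0.  -0.4]
lift 7.5 z 0.119 op 0.0631 g 0.0 F [ 0.7  0.  -0.4]
clear
place 9.7 z 0.0112 op 0.0631 g 0.0 F [-0.5  0.8  1. ]
done 10.9 z 0.0994 op 0.0847 g 0.0 F [ 0.3 -0.6 -0.8]
12.0
```

View pics/a1.png

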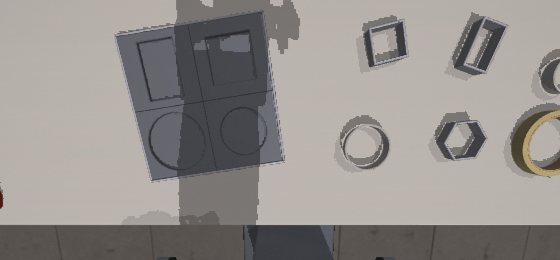

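The ring was missed: no grip force at 63 mm, and it still stands at about (365,145). I'll retry by closing until contact and look at the grasp from the scene camera before lifting.

```bash
python3 - <<'E'
from h import *
hold(.2)
c=get_calibration("wrist");im,d=get_image("wrist");P,ok=cloud(d,c["intrinsics"],c["world_from_camera"])
q,z=fit(np.where(ok[...,None],P,9),(.4565,-.082),.05,.017,.04)
print(z,cv2.minEnclosingCircle(q))
s=cv2.minEnclosingCircle(q)[0]; s=(s[0]/1000,s[1]/1000)
gripper_to(.085);movep([*s,.1],[pi,0,0]); move_l([*s,.002],.12,max_force=12)
im0,_=get_image("scene")
gripper_to(.04,f_grip=25); o=observe(); print(o["time_s"],o["eef_pos"],o["opening"],o["grasp_force"])
im1,_=get_image("scene")
cal=get_calibration("scene");K=cal["intrinsics"];T=np.linalg.inv(cal["world_from_camera"])
p=K@(T@[*s,.03,1])[:3];u,v=(p[:2]/p[2]).astype(int)
cv2.imwrite("pics/g1.png",np.hstack([cv2.resize(i[max(0,v-60):v+50,u-65:u+65,::-1],None,fx=3,fy=3,interpolation=3) for i in(im0,im1)]))
E
```

```text
0.025726149636649098 ((456.7114562988281, -82.22937774658203), 33.6258430480957)
15.0583 [ 0.45674139 -0.08228153  0.00207547] 0.0402522235763095 0.0
```

View pics/g1.png

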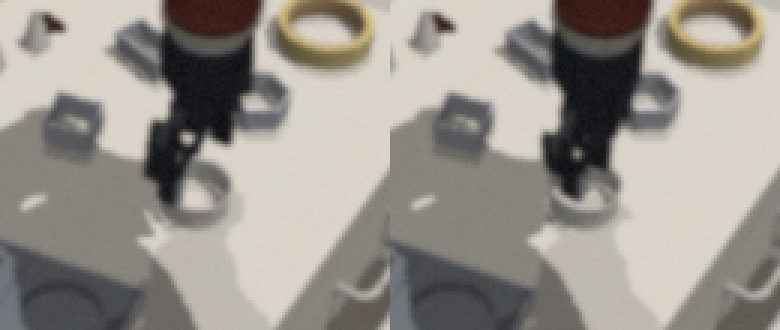

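At 40 mm opening the fingers seem to be above or inside the ring without touching. I'll measure where the fingertips really are from the depth cloud.

```bash
python3 - <<'E'
from h import *
np.set_printoptions(precision=4,suppress=True)
def look(tag):
    o=observe();print(tag,o["time_s"],o["eef_pos"],o["tcp_rot"],o["opening"])
    for n in("scene","top"):
        im,d=get_image(n);c=get_calibration(n);P,ok=cloud(d,c["intrinsics"],c["world_from_camera"])
        e=o["eef_pos"]
        m=ok&(np.hypot(P[...,0]-e[0],P[...,1]-e[1])<.09)&(P[...,2]>e[2]-.01)&(P[...,2]<e[2]+.07)&(im.max(-1)<55)
        Q=P[m]-e
        print(n,m.sum())
        for lo in np.arange(-.01,.07,.01):
            k=Q[(Q[:,2]>=lo)&(Q[:,2]<lo+.01)]
            if len(k):print(round(lo,3),len(k),"x",k[:,0].min(),k[:,0].max(),"y",k[:,1].min(),k[:,1].max())
look("in")
e=observe()["eef_pos"]
move_l([e[0],e[1],.12],.2)
look("up")
s=get_image("scene")[0];cv2.imwrite("pics/g2.png",cv2.resize(s[60:260,200:460,::-1],None,fx=3,fy=3))
E
```

```text
in 15.1083 [ 0.4567 -0.0822  0.002 ] [ 3.1416 -0.      0.    ] 0.040413946397254735
scene 66
0.03 14 x -0.0046869379252232335 0.009794999257912662 y -0.02211600951923931 -0.016765764247784642
0.04 22 x -0.006601653504841154 0.007788963015566586 y -0.02203637990706575 0.035362197018091956
0.05 18 x -0.00437705606224581 0.0069235068264168476 y -0.0212036066871375 0.03751898282403343
0.06 12 x -0.007184492117449093 0.0020952636510624956 y -0.02189054387480649 0.03026192588751586
top 0
up 15.95 [ 0.456 -0.082  0.119] [-3.1412  0.0012 -0.    ] 0.03998813708632138
scene 92
0.03 17 x -0.005413472627285754 0.010510931062971907 y -0.023153985086959317 0.030543494568841978
0.04 28 x -0.004614280077778532 0.009861291245201853 y -0.022645227495243225 0.035706019026768177
0.05 30 x -0.004925425126124761 0.006532506704919505 y -0.023105707418513366 0.03692548436133902
0.06 17 x -0.005832267128660029 0.002198374749531551 y -0.025061698631004048 0.03462226461378737
top 0
```

View pics/g2.png

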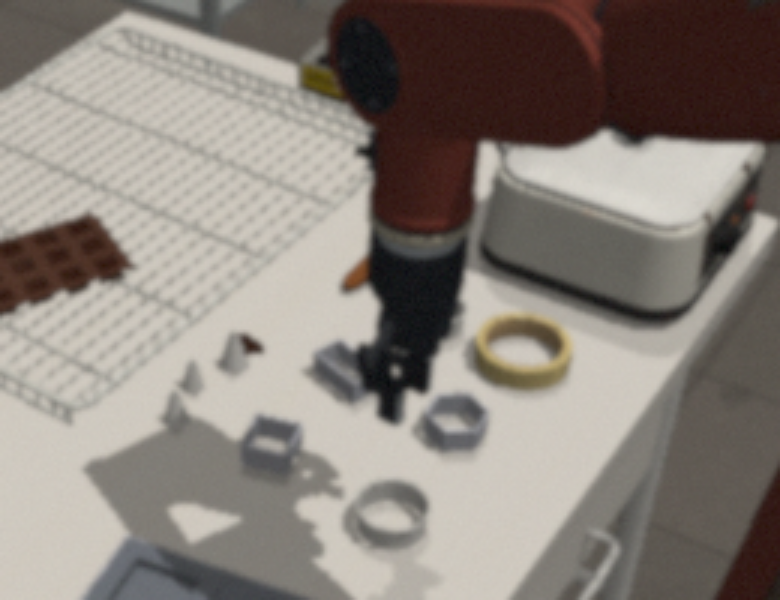

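The fingertips are about 30 mm higher than the reported TCP suggests. I'll settle it by gently touching the bare table at a clear spot with two openings.

```bash
python3 - <<'E'
from h import *
np.set_printoptions(precision=4,suppress=True)
o=observe();e=o["eef_pos"]
im,d=get_image("scene");c=get_calibration("scene");P,ok=cloud(d,c["intrinsics"],c["world_from_camera"])
m=ok&(np.hypot(P[...,0]-e[0],P[...,1]-e[1])<.06)&(P[...,2]>.05)&(P[...,2]<.25)
print("lowest seen rel TCP",np.sort(P[m][:,2]-e[2])[:6])
movep([.53,-.01,.06],[pi,0,0])
for w in(.04,.067):
    gripper_to(w); move_l([.53,-.01,.012],.15,max_force=6)
    r=move_l([.53,-.01,-.035],.03,max_force=5); o=observe(); print(w,r,o["eef_pos"],o["ft_force"],o["opening"],o["time_s"])
    move_l([.53,-.01,.03],.15)
E
```

```text
lowest seen rel TCP [0.0266 0.0289 0.0289 0.0298 0.0306 0.0307]
0.04 True [ 0.5298 -0.01   -0.0279] [-2.055  -0.1064  6.1425] 0.04004098665089149 18.5833
0.067 True [ 0.5299 -0.01   -0.0332] [-1.1222  0.8878  4.8516] 0.06736543746659651 21.15
```

The contact shows the tips sit 28–33 mm behind the reported TCP, with both openings consistent. I'll correct the height and retry.

```bash
sed -i 's/^    off=.*/    off=.0275+(w-.04)*.2; zg=.010-off/; s/gripper_to(w-.004,f_grip=25)/gripper_to(w-.012,f_grip=25)/' h.py
python3 - <<'E'
from h import *
if pick_place((.4567,-.0822),0,(.465,.197),.148,.067):
    im,d=get_image("top"); o=ortho(im,get_calibration("top"),.38,.68,-.02,.3,.022,2000); cv2.imwrite("pics/t1.png",cv2.convertScaleAbs(o[:,:,::-1],alpha=1.6))
E
```

```text
clear
down 23.8 z -0.0223 op 0.085 g 0.0 F [1.2 0.1 0.1]
grip 24.1 z -0.0216 op 0.0645 g 26.2 F [-1.8  1.2  6.4]
lift 25.2 z 0.119 op 0.0647 g 27.7 F [ 0.6  0.1 -0.2]
hit
place 27.5 z -0.0136 op 0.0647 g 28.1 F [-2.3 -0.1  4.8]
done 28.8 z 0.099 op 0.0851 g 0.0 F [-0.2  0.7  0.1]
```

Gripped, moved and placed. I'll run the other three, each stopping on failure, then look.

```bash
python3 - <<'E'
from h import *
d=np.pi/180
ok=pick_place((.5964,-.0998),13.45*d,(.5778,.114),8.5*d,.046) and \
 pick_place((.5924,-.2299),-17.85*d,(.5631,.2118),8.5*d,.034) and \
 pick_place((.5568,-.3579),0,(.480,.0994),8.5*d,.053)
print(ok)
movep([.45,-.03,.36],[pi,0,0]); hold(.3); c=get_calibration("wrist"); im,dd=get_image("wrist")
np.savez("pics/w2.npz",d=dd,K=c["intrinsics"],T=c["world_from_camera"])
cv2.imwrite("pics/w2.png",cv2.resize(im[:250,:,::-1],None,fx=1.42,fy=1.42)); print(observe()["time_s"])
E
```

```text
clear
down 31.4 z -0.0177 op 0.0844 g 0.0 F [0.3 1.  0.1]
grip 31.9 z -0.0179 op 0.0455 g 26.5 F [ 0.  -0.5  4. ]
lift 32.9 z 0.1186 op 0.0454 g 26.0 F [-0.5 -0.5 -0.7]
clear
place 35.1 z -0.0093 op 0.0454 g 26.0 F [-0.5 -0.2  0. ]
done 36.3 z 0.099 op 0.0642 g 0.0 F [-0.7 -0.6 -0. ]
clear
down 39.0 z -0.0153 op 0.0848 g 0.0 F [0.4 0.7 0.5]
grip 39.6 z -0.0158 op 0.0333 g 25.2 F [-0.4  0.2  2.9]
lift 40.6 z 0.1186 op 0.0336 g 24.9 F [-0.1 -0.2 -0.2]
clear
place 43.5 z -0.007 op 0.0333 g 24.9 F [0.6 0.7 0.4]
done 44.7 z 0.099 op 0.0522 g 0.0 F [-0.3 -0.1 -0.2]
clear
down 48.3 z -0.0189 op 0.0846 g 0.0 F [0.9 0.  1.2]
grip 48.7 z -0.0189 op 0.0511 g 25.8 F [-1.7  0.7  6.2]
lift 49.8 z 0.1184 op 0.0513 g 26.1 F [-0.5  0.4 -0.7]
clear
place 52.8 z -0.0108 op 0.051 g 26.1 F [-0.9  0.3 -0.2]
done 54.0 z 0.0991 op 0.071 g 0.0 F [-0.6 -0.6 -1.2]
True
55.4833
```

View pics/w2.png

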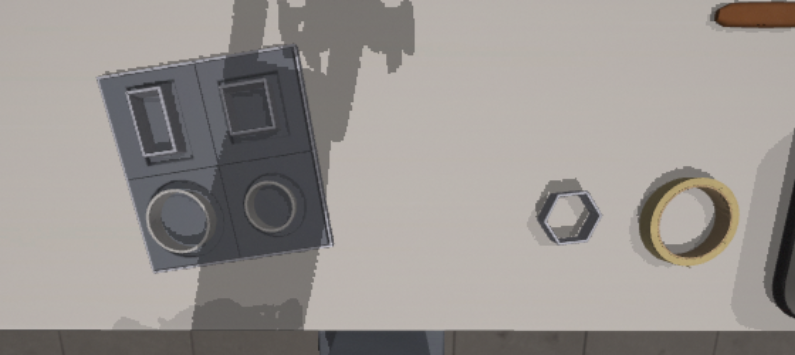

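All four cutters sit in their own recesses, and the hexagon at (568,217) and the tape at (693,222) look untouched. A height check will show whether each one lies flat.

```bash
python3 - <<'E'
from h import *
f=np.load("pics/w2.npz");P,ok=cloud(f["d"],f["K"],f["T"]);Q=np.where(ok[...,None],P,9)
for n,c,r in(("large",(.465,.197),.045),("sq",(.5778,.114),.043),("rect",(.5631,.2118),.046),("small",(.48,.0994),.04),("hex",(.467,-.2225),.05)):
    q,z=fit(Q,c,r,.022,.05)
    m=(np.hypot(Q[...,0]-c[0],Q[...,1]-c[1])<r)&(Q[...,2]>.022)&(Q[...,2]<.05)
    A=Q[m];a=np.arctan2(A[:,1]-q[:,1].mean()/1000,A[:,0]-q[:,0].mean()/1000)//(np.pi/3)
    print(n,np.round(cv2.minEnclosingCircle(q)[0],1),"r",round(cv2.minEnclosingCircle(q)[1],1),"ang",round(cv2.minAreaRect(q)[2],1),"ztop by sector",[round(float(np.percentile(A[a==k][:,2],90))*1000,1) for k in range(-3,3) if (a==k).any()])
E
```

```text
large [463.8 198.1] r 34.0 ang 19.1 ztop by sector [35.5, 35.3, 35.5, 35.5, 34.9, 35.0]
sq [576.9 114.9] r 32.7 ang 9.1 ztop by sector [35.8, 35.6, 35.5, 35.5, 35.5, 35.9]
rect [563.1 212.5] r 35.6 ang 8.3 ztop by sector [35.7, 35.5, 35.5, 35.6, 35.6, 35.7]
small [479.1 100.4] r 26.8 ang 24.5 ztop by sector [33.3, 33.6, 33.7, 33.4, 32.8, 33.3]
hex [ 466.9 -222.1] r 31.3 ang 36.4 ztop by sector [27.0, 27.5, 27.5, 27.7, 27.6, 27.0]
```

All four are level, with tops at 36, 36, 36 and 34 mm as expected, so they are seated on the recess floors. The hexagon cutter hasn't moved.

```bash
python3 -c "
from plant import *
print(job_done())"
```

```text
the job is handed in; nothing more can be done
None
```

All four cutters are flat in their own recesses and released, the six-sided cutter and tape roll are where they stood, and the job was handed in at about 55 s of the 96 s allowed.

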